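Set a telegraph key on its display base with a straightedge as the gauge

ROBOT

A 6-joint arm with a two-finger parallel gripper is mounted at the origin on a cart in front of the work surface, level with it; the furniture and walls round the work are solid. World frame = base frame: x ahead of the robot, y to its left, z up, the work surface at z = 0. Lengths are in mm, angles in rad, forces in N, time in s.
With the tool pointing down it reaches from about 350 to 975 mm from the base axis. Payload 7.1 kg.
Tool frame: the origin (TCP) lies on the front face of the gripper's body, between the roots of the fingers; the fingertips stand 80 mm ahead of it and the grasp point (between the pads) lies 61 mm ahead of it; z points along the fingers, y is the line along which they close (so a half turn about z gives the same grasp; the last joint's range is limited). The gripper opens to 88 mm and grips with 3 to 60 N. Pads are 20 mm wide; open, the fingers measure 115 mm over their backs; the gripper's body (75 mm by 178 mm) begins 61 mm behind the grasp point.
Start: joints at [1.213, 0.423, 1.63, -0, 1.089, -0.019], TCP at [207.69, 589.466, 302.675] pointing down, gripper open.
Joint ranges: [-3, 3], [-0.9, 2.11], [0.09, 2.58], [-1.31, 4.45], [0.11, 2.69], [-2.54, 2.54]. Speed limits (rad/s): [2.39, 2.39, 3.01, 3.14, 3.14, 3.14].

INTERFACE

Orientations are given as a rotation vector (axis times angle).
In Python, from workcell import readout, vision, close_job gives the robot as it stands.
- The arm moves only by the tool servo_tool, never from a script. Its argument "plan" is a list that holds one entry, the list of rows, each a list of 7 numbers: the gripper command: -1 is fully open, 1 is shut, values between are in proportion, then the shift along the world's x, y, z in units of 40 mm (1.0 is 40 mm), then the turn, a rotation vector about the world's x, y, z in units of 5 degrees (1.0 is 5 degrees). A call has 1 to 5 rows; each row shifts and turns the commanded pose from where the row before left it; what a row does not reach is not made up. A row lasts 1/12 s, in which the tool goes at most 41.7 mm and 7.16 degrees, less where a joint would pass 70% of its speed; a pose out of reach is approached as far as the arm can. A call is refused whole if a number of a shift passes 1 or a number of a turn 1, either way. A call with a gripper value outside its range is refused whole. The fingers move at their own pace and stop on an object; the grip force is fixed at half the most. Time passes only in rows, so rows that do not move let the fingers close. It gives the time, the measured TCP pose, the force, the opening and the grip force at its end, in the units of the state.
- readout.get_obs(): the state, without advancing time (a new reading comes with each control period).
- vision.get_image(name): name is "scene" or "top"; returns the picture (480x640x3 uint8, red, green, blue); there is no depth.
- vision.camera_params(name): a dict with "fx", "fy", "cx", "cy" (pixels), "D" ([k1, k2, p1, p2, k3] as OpenCV has them; the pictures are not rectified), "rvec" (rotation vector, rad) and "tvec" (3), from world to camera coordinates, as OpenCV has them. Camera axes: x right, y down, z forward; pixel columns grow to the right and rows downward; lengths in mm; the calibration is good to about 2 mm. A picture is of the moment at which its call begins. camera_params takes no time and is no camera call.
- close_job(): hands the job in; it is judged then, once.
The state is a dict: "t": time; "qpos": joint angles; "qvel": joint speeds; "joint_torque": joint torques, N m; "ee_pos": TCP position; "orientation": TCP orientation; "ft_force": force on the tool from outside, world axes, zero at the start; "moment": the same for the moment, N m; "width": finger opening in mm; "grasp_force": force on a finger pad.
Only numpy, scipy, OpenCV 4.12 (cv2) and the standard library are available. Lean on these libraries where they do the work, as an engineer would, in place of code of your own. Each camera call takes 0.05 s, during which the arm holds its last target. There are 200 camera calls.

TASK

Take the straightedge off its sloping stand and lay it flat on the wooden display base, flush along the middle of the raised kerb, and let go of it. Then set the loose telegraph key (not the fixed one far back by the radio) on the base in front of it, upright, with the rear end of its base plate (the end away from the black knob) flush against the straightedge. Finally lift the straightedge away without shifting the key and put it back on the middle of its stand as it was, leaving the headset, tin and carton alone.

Things in the scene. Friction and masses are not known exactly. Their poses are not given: they have to be found in the camera images.
- kerb_mid (a point): the display base: fixed wooden board 210 mm deep, 230 wide, 10 thick, with a darker kerb 12 mm wide, 10 mm high above the deck, along its whole far edge. This point: middle of the foot of the kerb's inner face, at deck level (10 mm above the table). x points level through the kerb, y along it to the left, z up; free deck 198 mm to -x, 115 mm to each side
- sloping_stand: green fixed stand 180 mm wide (y), 100 deep, 48 high, left or right of the display base. Its face rises towards its +x at 28 degrees and is 70 mm long up the slope; along its foot runs a lip 7 mm thick, 10 mm high above the face. Origin: on the underside; x: level, the way the face rises; z up. The foot of the face, where it meets the lip, is at x = -35, z = 16 mm
- straightedge: loose steel straightedge: blade 45 mm (its x) by 200 (its y) by 6 thick, about 0.25 kg, with a dark wooden block handle on the middle of its upper side. Origin: middle of the blade's underside. It starts on the sloping stand, flat on the face, lower long edge on the lip, x pointing up the slope, so its z leans 28 degrees from vertical
- straightedge_grip (a point): centre of the straightedge's handle, 21 mm from the blade's underside along z; the handle is 34 mm (x) by 18 mm (y) by 30 mm high (6 to 36 mm from the underside); pinch it across the 18 mm, along y. Axes as the straightedge
- end_left (a point): middle of the +y end of the straightedge's blade, on the underside, 100 mm from its middle
- end_right (a point): middle of the -y end of the straightedge's blade, on the underside, 100 mm from its middle
- morse_key: loose telegraph key, about 0.34 kg: black base plate 130 mm (its x) by 76 (its y) by 9, brass works, round black knob 37 mm wide, top 48 mm up, over the front (-x) end; nothing on it moves. It starts left or right of the display base, where the stand is not, knob roughly towards the robot. Origin: on the underside, 67 mm from the rear (+x) end, 63 mm from the front end
- key_posts (a point): the place to grasp the key: midway between its two upright brass bearing posts, 20 mm above its underside, 55 mm from the rear end. The posts measure 42 mm over their outsides (along y), 16 mm along x, and stand from 9 to 31 mm above the underside; nothing beside them is higher than the plate. Axes as the key
- key_rear (a point): middle of the lower edge of the rear end face of the key's base plate; x points out of that face
- headset: the grey and black headset lying behind the work on the left (120x144x62 mm); a bystander; origin in the middle of its underside
- spares_tin: the green hinged tin behind the work on the left (76x93x36 mm); a bystander; origin in the middle of its underside
- valve_carton: the small orange-brown carton standing on end at the right edge of the table (35x34x75 mm); a bystander; origin in the middle of its underside

How it is judged:
By the outcome, as a careful person would: the job done as asked, in the order asked, and still so for the second after the job is handed in, with the robot touching nothing.
It also fails if it takes over 72 s, if anything falls off the work surface, if the arm or the gripper's body presses on something with over 40 N, if the wrist force passes 120 N, or if a joint passes its speed limit or range.

## Working session

There is one attempt and no reset: what is moved stays moved. The work goes in short steps, Python scripts to look and compute and a tool call to move; the robot and the scene stay as the last step left them, time stands still between calls to the robot, and variables do not carry over. Pictures are saved under pics/ and viewed, at most 10 in all, crops included, and the job is handed in when it is done.

Besides the shell and the picture viewer there is one more tool, called after "Emit:" in YAML: its name, and indented under it one key for each argument. servo_tool: Moves the arm, as the interface text tells. Its arguments: {"type":"object","properties":{"plan":{"type":"array"}},"required":["plan"]}

```bash
mkdir -p pics; python3 - <<'E'
from workcell import readout, vision
import cv2, numpy as np
for n in("scene","top"):
    im=vision.get_image(n); cv2.imwrite(f"pics/{n}0.png",im[:,:,::-1])
    p=vision.camera_params(n); print(n,{k:np.round(v,4).tolist() for k,v in p.items()})
    R=cv2.Rodrigues(np.array(p['rvec']))[0]; print((-R.T@np.array(p['tvec']).ravel()).round(), R.round(2).tolist())
print(readout.get_obs())
E
```

```text
scene {'fx': 476.1947, 'fy': 476.1947, 'cx': 318.5207, 'cy': 245.8633, 'D': [-0.0909, 0.0, 0.0, 0.0, 0.0], 'rvec': [2.1172, -0.7348, 0.3572], 'tvec': [-479.5202, 301.4554, 1109.5101]}
[ -52. -854.  906.] [[0.79, -0.62, -0.01], [-0.38, -0.47, -0.8], [0.49, 0.63, -0.6]]
top {'fx': 471.2378, 'fy': 471.2378, 'cx': 321.9071, 'cy': 245.7878, 'D': [-0.1127, 0.0, 0.0, 0.0, 0.0], 'rvec': [2.2016, -2.2128, 0.0942], 'tvec': [32.237, 628.5589, 1202.6518]}
[ 561.   65. 1234.] [[-0.01, -1.0, 0.03], [-1.0, 0.0, -0.06], [0.06, -0.03, -1.0]]
{'t': 0.1, 'qpos': array([ 1.21299407e+00,  4.23759856e-01,  1.63058516e+00,  8.45252550e-06,
        1.08859153e+00, -1.89675704e-02]), 'qvel': array([ 9.83978055e-04, -7.00312214e-04, -3.39718420e-03, -4.03540962e-04,
       -1.23063504e-03,  8.02232509e-05]), 'joint_torque': array([ 4.31774670e-04, -5.45618856e+01, -2.74326682e+01,  6.44411612e-02,
        1.88318244e-02, -3.62740059e-05]), 'ee_pos': array([207.56496681, 589.12508496, 301.9933679 ]), 'orientation': array([-5.29660146e-01, -3.09635799e+00,  2.07126486e-03]), 'ft_force': array([-0.32956391, -0.2529771 ,  0.63860068]), 'moment': array([-0.00583031, -0.01068417,  0.01410924]), 'grasp_force': 0.0, 'width': 87.58400827291878}
```

View pics/scene0.png

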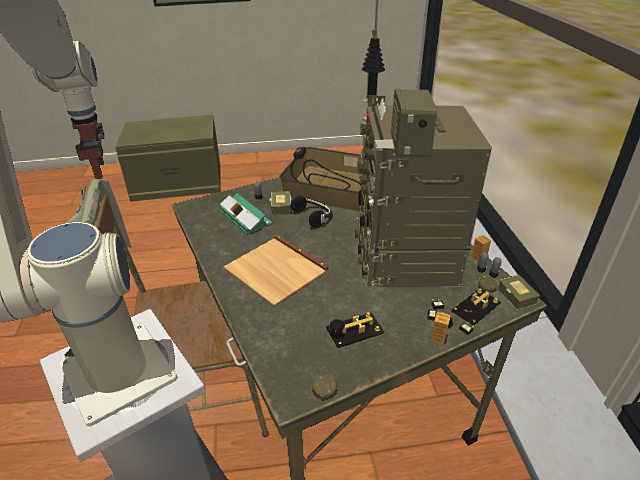

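View pics/top0.png

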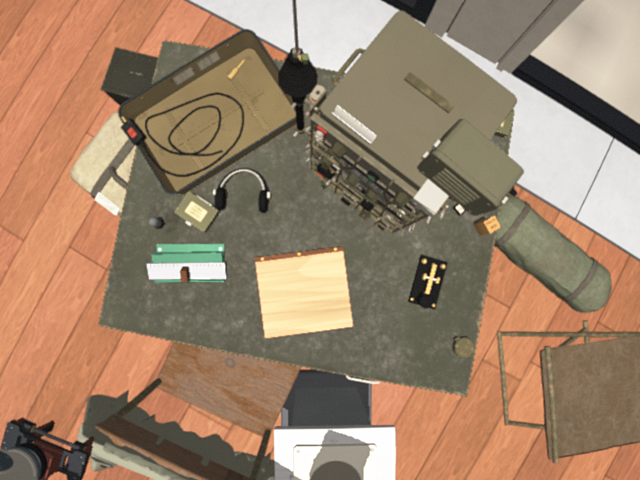

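The top view shows the stand with the straightedge at about (187,265), the display base at about (303,293) with its kerb on the far side, and the key at (429,282) with its knob towards the robot. The scene view agrees. Next come enlarged crops.

```bash
python3 - <<'E'
import cv2, numpy as np
t=cv2.imread("pics/top0.png"); s=cv2.imread("pics/scene0.png")
def c(im,x,y,w,h,W,H): return cv2.resize(im[y:y+h,x:x+w],(W,H),interpolation=cv2.INTER_CUBIC)
# top row scale 4 / 6
m=np.zeros((600,800,3),np.uint8)
m[:300,:400]=c(t,140,233,80*5//4,75,400,300)      # stand x4
m[:300,400:]=c(t,247,240,120,90+15,400,300)[:,:]  # unused aspect approx
m[:300,400:]=0; k=c(t,398,246,60,75,240,300); m[:300,400:640]=k
m[300:,:400]=c(t,240,235,133,100,400,300)
m[300:,400:]=c(s,320,300,70,52,400,300)
m[:300,640:]=c(s,215,190,40*2-27,100,160,300)
cv2.imwrite("pics/m.png",m)
h=lambda im,x,y:cv2.cvtColor(im,cv2.COLOR_BGR2HSV)[y,x].tolist()
print([h(t,*p) for p in((170,248),(190,257),(175,270),(300,300),(300,252),(415,290),(430,345),(380,300))])
print([h(s,*p) for p in((275,270),(240,215),(340,338),(330,370))])
E
```

```text
[[72, 93, 190], [72, 90, 184], [0, 2, 245], [22, 74, 254], [14, 139, 169], [40, 19, 41], [28, 50, 97], [28, 41, 112]]
[[17, 127, 228], [18, 6, 222], [160, 29, 26], [30, 53, 87]]
```

View pics/m.png

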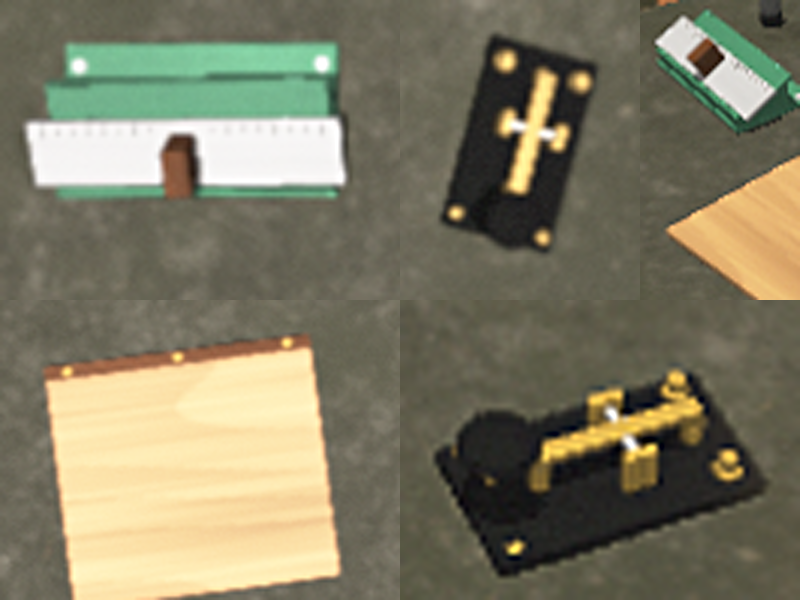

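The crops show the straightedge lying on the face against the lip, with its handle near its middle. The key is upright, its knob slanting towards the robot, and the kerb is clear. I'll fit the poses by silhouette in both cameras.

```bash
cat >fit.py <<'E'
import cv2, numpy as np
from workcell import vision
from scipy.optimize import minimize
from scipy.spatial.transform import Rotation as Ro
CAM={n:vision.camera_params(n) for n in("scene","top")}
U=4
def box(x0,x1,y0,y1,z0,z1): return np.array([[x,y,z] for x in(x0,x1) for y in(y0,y1) for z in(z0,z1)],float)
def disc(cx,r,z0,z1):
    a=np.linspace(0,6.283,24,endpoint=False); return np.array([[cx+r*np.cos(t),r*np.sin(t),z] for t in a for z in(z0,z1)])
def proj(P,n):
    c=CAM[n]; K=np.array([[c['fx'],0,c['cx']],[0,c['fy'],c['cy']],[0,0,1]])
    return cv2.projectPoints(np.asarray(P,float).reshape(-1,1,3),np.array(c['rvec']),np.array(c['tvec']),K,np.array(c['D']))[0].reshape(-1,2)
def render(parts,R,t,n,roi):
    x,y,w,h=roi; S=2*U; m=np.zeros((h*S,w*S),np.uint8)
    for P in parts:
        uv=(proj(P@R.T+t,n)-[x-.5,y-.5])*S-.5
        cv2.fillConvexPoly(m,np.round(cv2.convexHull(uv.astype(np.float32))*16).astype(np.int32),255,shift=4)
    return cv2.resize(m,(w*U,h*U),interpolation=cv2.INTER_AREA)/255.
def mask(im,roi,f):
    x,y,w,h=roi; c=cv2.resize(im[y:y+h,x:x+w],None,fx=U,fy=U,interpolation=cv2.INTER_CUBIC)
    m=f(cv2.cvtColor(c,cv2.COLOR_BGR2HSV).astype(int)).astype(np.uint8)
    m=cv2.morphologyEx(m,cv2.MORPH_CLOSE,np.ones((13,13)))
    k,l,s,_=cv2.connectedComponentsWithStats(m); return (l==1+s[1:,4].argmax()).astype(float)
def fit(parts,pose,x0,step,ims,rois,f,names=("top","scene")):
    M={n:mask(ims[n],rois[n],f) for n in names}
    def cost(p):
        P,R,t=pose(p,parts)
        return sum((abs(render(P,R,t,n,rois[n])-M[n])).sum()/M[n].sum() for n in names)
    x0=np.array(x0,float)
    for s in(1,.3):
        sim=np.vstack([x0]+[x0+s*np.eye(len(x0))[i]*step[i] for i in range(len(x0))])
        r=minimize(cost,x0,method="Nelder-Mead",options=dict(initial_simplex=sim,xatol=.02,fatol=1e-5,maxiter=400)); x0=r.x
    return r.x,r.fun
def flat(z): return lambda p,parts:(parts,Ro.from_euler('z',p[2],degrees=True).as_matrix(),np.array([p[0],p[1],z]))
def unproj(uv,n,z):
    c=CAM[n]; K=np.array([[c['fx'],0,c['cx']],[0,c['fy'],c['cy']],[0,0,1]]);R=cv2.Rodrigues(np.array(c['rvec']))[0]
    d=R.T@np.append(cv2.undistortPoints(np.array([[uv]],float),K,np.array(c['D'])).ravel(),1); o=-R.T@np.array(c['tvec']).ravel()
    return o+d*(z-o[2])/d[2]
TH=np.radians(28); CS,SN=np.cos(TH),np.sin(TH)
BASE=[box(-198,12,-115,115,-10,0),box(0,12,-115,115,0,10)]
RULE=[box(-22.5,22.5,-100,100,0,6),box(-17,17,-9,9,6,36)]
def keyp(p,parts):
    P=[box(-63,67,-38,38,0,9),disc(p[3],18.5,36,48),disc(p[3],8,9,36),box(4,20,-21,21,9,31)]
    return P,Ro.from_euler('z',p[2],degrees=True).as_matrix(),np.array([p[0],p[1],p[4] if len(p)>4 else 0])
def rulep(p,parts): # x,y,yaw ,z
    return parts,(Ro.from_euler('z',p[2],degrees=True)*Ro.from_euler('y',-28,degrees=True)).as_matrix(),np.array([p[0],p[1],p[3] if len(p)>3 else 26.6])
fwood=lambda h:(h[...,1]>62)&(h[...,2]>105)&(h[...,0]<26)
fkey=lambda h:(h[...,2]<66)|((h[...,2]>120)&(h[...,1]>80))
frule=lambda h:((h[...,2]>185)&(h[...,1]<45))|((h[...,0]<18)&(h[...,1]>90)&(h[...,2]<190))
fall=lambda h:frule(h)|((h[...,0]>55)&(h[...,0]<90)&(h[...,1]>60))
E
python3 - <<'E'
from fit import *
ims={n:cv2.imread(f"pics/{n}0.png") for n in("top","scene")}
g=lambda uv,z:unproj(uv,"top",z)
print(g((187,272),30),g((300,252),10),g((429,282),5))
def go(lbl,*a):
    for nm in(("top","scene"),("top",),("scene",)):
        x,c=fit(*a,names=nm); print(lbl,nm,np.round(x,2),round(c,4))
b=g((300,250),10)
go("base",BASE,flat(10),[b[0],b[1],5],[8,8,4],ims,dict(top=(240,235,133,115),scene=(210,225,130,85)),fwood)
k=g((429,282),5)
go("key",None,keyp,[k[0],k[1],-12,-45],[8,8,4,4],ims,dict(top=(398,246,60,75),scene=(318,300,75,55)),fkey)
r=g((187,272),30)
R=dict(top=(138,236,100,54),scene=(210,185,70,55))
go("rule",RULE,rulep,[r[0],r[1],0],[8,8,4],ims,R,frule)
x,c=fit(RULE,rulep,[r[0],r[1],0,26],[8,8,4,5],ims,R,frule); print("rule4",x,c)
# stand incl. rule fixed
prism=np.array([[x,y,z] for y in(-90,90) for x,z in((-50,0),(50,0),(-42,16),(-35,16),(26.8,48.9),(26.8,0))])
a=np.array([-35-7*CS+0,0,16-7*SN])
rp=x[:3]
def st(p,parts):
    Rz=Ro.from_euler('z',p[2],degrees=True).as_matrix(); t=np.array([p[0],p[1],0])
    lip=np.array([[-35+u*CS-v*SN,y,16+u*SN+v*CS] for y in(-90,90) for u in(-7,0) for v in(-7,10)])
    wedge=np.array([[q[0],y,q[1]] for y in(-90,90) for q in((-38,0),(26.8,0),(-35,16),(26.8,48))])
    fl=box(20,50,-90,90,0,6)
    P,Rr,tr=rulep(rp,RULE)
    return [lip,wedge,fl]+[((q@Rr.T+tr)-t)@Rz for q in P],Rz,t
go("stand",None,st,[rp[0]+15,rp[1],rp[2]],[5,5,3],ims,R,fall)
E
```

```text
[562.33862395 374.88983183  30.        ] [613.18541853  85.89412414  10.        ] [ 532.5233768  -253.35521949    5.        ]
base ('top', 'scene') [602.78  93.75   7.  ] 0.0942
base ('top',) [601.47  89.26   7.21] 0.0381
base ('scene',) [604.1   96.23   6.96] 0.0202
key ('top', 'scene') [ 531.58 -246.58  -15.95  -46.76] 0.1378
key ('top',) [ 531.06 -248.52  -17.17  -40.48] 0.0653
key ('scene',) [ 531.27 -244.59  -15.32  -45.36] 0.057
rule ('top', 'scene') [5.6779e+02 3.8022e+02 2.8000e-01] 0.1929
rule ('top',) [5.6756e+02 3.7770e+02 2.9000e-01] 0.0338
rule ('scene',) [ 5.6972e+02  3.8790e+02 -7.0000e-02] 0.079
rule4 [5.67347130e+02 3.77823800e+02 1.99421814e-01 3.00586168e+01] 0.13894801393163778
stand ('top', 'scene') [584.06 376.77   0.68] 0.1584
stand ('top',) [5.8529e+02 3.7417e+02 5.5000e-01] 0.0465
stand ('scene',) [582.91 380.9    2.47] 0.0832
```

The two cameras disagree by 4 to 10 mm in y, so I'll move to hover over the straightedge and use the gripper itself as the reference.

Emit:
servo_tool:
  plan:
    - [[-1,0.7,-0.5,-0.15,0,0,1],[-1,0.7,-0.5,-0.15,0,0,1],[-1,0.7,-0.5,-0.15,0,0,1],[-1,0.7,-0.5,-0.15,0,0,0.94],[-1,0.7,-0.5,-0.15,0,-1,0]]

```text
t: 0.52
ee_pos: [350.1, 488.3, 272.1]
orientation: [-0.014, 3.054, -0.001]
ft_force: [0.7, -1.1, 0.6]
width: 87.6
grasp_force: 0.0
```

Emit:
servo_tool:
  plan:
    - [[-1,0.7,-0.5,-0.15,0,-1,0],[-1,0.7,-0.5,-0.15,0,-1,0],[-1,0.7,-0.5,-0.15,0,-1,0],[-1,0.7,-0.5,-0.15,0,-1,0],[-1,0.5,-0.5,-0.15,0,-0.6,0]]

```text
t: 0.93
ee_pos: [480.7, 388.5, 242.2]
orientation: [-0.008, 2.65, -0.001]
ft_force: [0.3, -0.0, 0.2]
width: 87.8
grasp_force: 0.0
```

Emit:
servo_tool:
  plan:
    - [[-1,0,0,0,0,0,0],[-1,0,0,0,0,0,0],[-1,0,0,0,0,0,0]]

```text
t: 1.18
ee_pos: [479.6, 389.9, 242.8]
orientation: [-0.006, 2.654, -0.001]
ft_force: [0.4, 0.5, -0.1]
width: 88.1
grasp_force: 0.0
```

```bash
python3 - <<'E'
from fit import *
from workcell import readout
o=readout.get_obs(); R=Ro.from_rotvec(o['orientation']).as_matrix(); t=np.array(o['ee_pos']); print(t,o['orientation'])
tip=[np.array([[x,s*y,z] for x in(-10,10) for y in(44,57.5) for z in(0,80)]) for s in(1,-1)]+[box(-37.5,37.5,-89,89,-40,0)]
out=[]
for n in("top","scene"):
    im=vision.get_image(n)[:,:,::-1].copy(); cv2.imwrite(f"pics/{n}1.png",im)
    c=proj(R@[0,0,50]+t,n); x,y=(c[0]-[50,60]).astype(int)
    c=cv2.resize(im[y:y+120,x:x+100],None,fx=4,fy=4,interpolation=cv2.INTER_CUBIC)
    for P in tip:
        uv=(proj(P@R.T+t,n)-[x-.5,y-.5])*4-.5
        cv2.polylines(c,[cv2.convexHull(uv.astype(np.float32)).astype(np.int32)],True,(0,255,255),1)
    out.append(c); print(n,x,y)
cv2.imwrite("pics/m1.png",np.hstack(out))
E
```

```text
[479.58191898 389.89164984 242.79450282] [-6.02139103e-03  2.65371993e+00 -1.17516178e-03]
top 110 238
scene 164 112
```

View pics/m1.png

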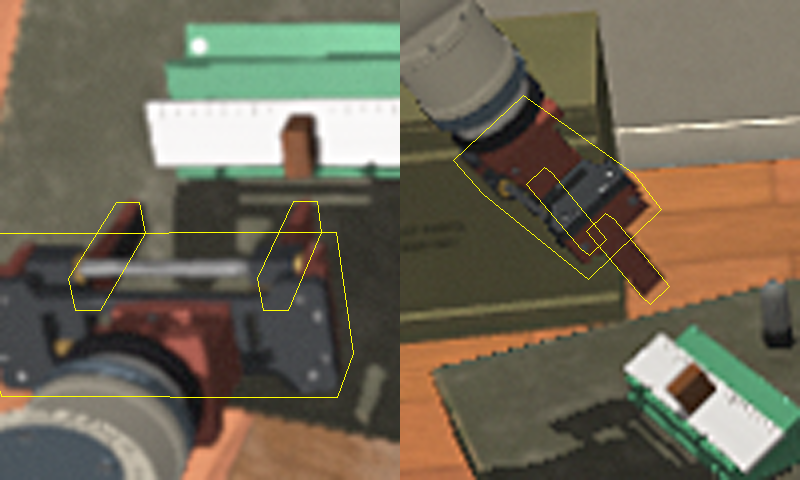

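The fingertips match the top view to about 1 px (they sit slightly right of the prediction) and the scene view to about 1 px (up and left). So the truth lies between the two cameras. Next I descend around the handle and measure it against the fingers.

Emit:
servo_tool:
  plan:
    - [[-1,0.25,-0.06,-0.78,0,0,0],[-1,0.25,-0.06,-0.78,0,0,0],[-1,0.25,-0.06,-0.78,0,0,0],[-1,0.25,-0.06,-0.76,0,0,0],[-1,0,0,0,0,0,0]]

```text
t: 1.7
ee_pos: [518.5, 378.7, 113.3]
orientation: [-0.008, 2.659, -0.008]
ft_force: [-0.9, -0.4, -0.3]
width: 87.9
grasp_force: 0.0
```

Emit:
servo_tool:
  plan:
    - [[-1,0,0,0,0,0,0]]

```text
t: 1.78
ee_pos: [519.1, 380.0, 117.4]
orientation: [-0.008, 2.655, -0.004]
ft_force: [-0.2, 0.6, 0.2]
width: 87.8
grasp_force: 0.0
```

```bash
python3 - <<'E'
from fit import *
from workcell import readout
o=readout.get_obs(); R=Ro.from_rotvec(o['orientation']).as_matrix(); t=np.array(o['ee_pos']); print(t,o['orientation'],o['width'])
w=o['width']/2
tip=[np.array([[x,s*y,z] for x in(-10,10) for y in(w,w+13.5) for z in(30,80)]) for s in(1,-1)]
rp,Rr,tr=rulep([568,380.5,.3],RULE)
out=[]
for n in("top","scene"):
    im=vision.get_image(n)[:,:,::-1].copy(); cv2.imwrite(f"pics/{n}2.png",im)
    c=proj(R@[0,0,70]+t,n); x,y=(c[0]-[33,40]).astype(int)
    c=cv2.resize(im[y:y+75,x:x+66],None,fx=6,fy=6,interpolation=cv2.INTER_CUBIC)
    for P,col in [(R@p.T,(0,255,255)) for p in tip]+[(p,0) for p in rp]:
        if isinstance(col,tuple): Q=P.T+t
        else: Q=P@Rr.T+tr; col=(255,0,255)
        uv=(proj(Q,n)-[x-.5,y-.5])*6-.5
        cv2.polylines(c,[cv2.convexHull(uv.astype(np.float32)).astype(np.int32)],True,col,1)
    out.append(c); print(n,x,y)
cv2.imwrite("pics/m2.png",np.hstack(out))
E
```

```text
[519.05266252 379.98330428 117.43350312] [-0.00777234  2.65506498 -0.00429589] 87.76540906305507
top 149 236
scene 201 167
```

View pics/m2.png

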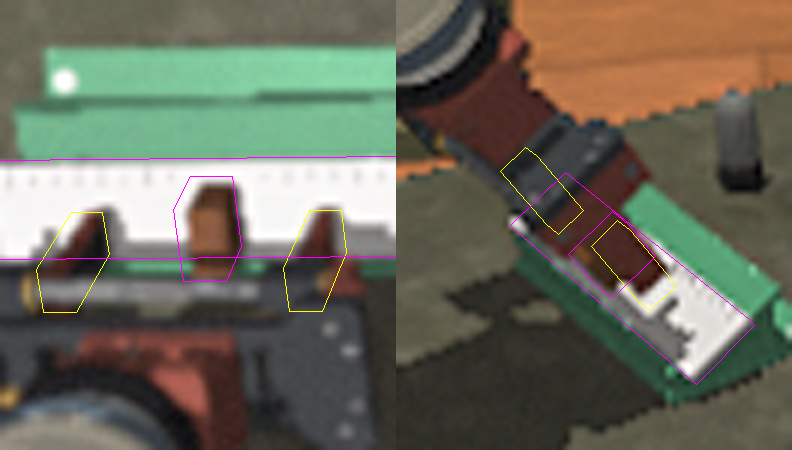

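The fingers straddle the handle (top view about x=149+36, y=236+37). Pixel profiles will give the lateral offset.

```bash
python3 - <<'E'
from fit import *
im=cv2.imread("pics/top2.png")
for r in range(268,280): print(r,[int(v) for v in im[r,156:210,1]])
from workcell import readout
o=readout.get_obs(); R=Ro.from_rotvec(o['orientation']).as_matrix(); t=np.array(o['ee_pos'])
for y in(44,-44,57.5,-57.5):print(y,[proj(R@[x,y,80]+t,"top").round(1).tolist() for x in(-10,0,10)])
Rr,tr=rulep([568,380.5,.3],RULE)[1:]
for p in([17,9,36],[17,-9,36],[-17,9,36],[-17,-9,36],[17,9,6],[17,-9,6]): print(p,proj(Rr@p+tr,"top").round(1))
E
```

```text
268 [246, 246, 246, 246, 246, 246, 246, 247, 247, 250, 249, 249, 248, 247, 246, 246, 247, 246, 247, 247, 246, 247, 247, 252, 246, 165, 73, 49, 52, 51, 45, 37, 94, 200, 251, 250, 248, 247, 247, 248, 248, 248, 248, 248, 248, 249, 251, 251, 251, 249, 248, 248, 247, 247]
269 [245, 245, 245, 246, 245, 246, 248, 247, 247, 247, 245, 245, 247, 247, 246, 245, 245, 245, 245, 245, 245, 246, 247, 248, 218, 112, 51, 52, 54, 59, 46, 35, 89, 195, 250, 249, 246, 246, 246, 246, 246, 246, 246, 247, 249, 248, 248, 248, 249, 247, 248, 248, 246, 247]
270 [245, 245, 246, 245, 246, 248, 247, 235, 220, 194, 169, 180, 228, 246, 247, 246, 246, 245, 246, 246, 245, 246, 249, 244, 165, 77, 62, 65, 66, 64, 51, 31, 87, 192, 252, 250, 246, 246, 246, 246, 246, 246, 247, 249, 249, 230, 185, 166, 175, 201, 241, 248, 248, 247]
271 [247, 246, 245, 246, 248, 249, 230, 159, 112, 90, 85, 113, 173, 237, 248, 247, 246, 246, 245, 246, 247, 247, 247, 226, 129, 83, 84, 91, 87, 79, 61, 35, 79, 183, 249, 251, 248, 247, 247, 247, 247, 247, 248, 251, 238, 172, 95, 73, 98, 157, 234, 252, 251, 250]
272 [247, 247, 248, 249, 251, 244, 
[... 1693 characters left out ...]
17, 78, 44, 39, 42, 39, 33, 44, 82, 104, 112, 114, 126]
279 [91, 80, 54, 43, 31, 30, 24, 17, 18, 28, 45, 75, 93, 104, 120, 134, 136, 137, 134, 136, 134, 135, 133, 129, 109, 65, 40, 47, 43, 45, 41, 39, 50, 80, 110, 125, 115, 90, 76, 77, 77, 68, 53, 42, 44, 40, 45, 36, 39, 57, 77, 72, 73, 89]
44 [[[164.8, 270.6]], [[165.3, 274.1]], [[165.9, 277.6]]]
-44 [[[199.4, 270.3]], [[199.9, 273.8]], [[200.3, 277.3]]]
57.5 [[[159.5, 270.6]], [[160.0, 274.1]], [[160.6, 277.6]]]
-57.5 [[[204.8, 270.3]], [[205.2, 273.8]], [[205.6, 277.3]]]
[17, 9, 36] [[177.5 270.5]]
[17, -9, 36] [[184.6 270.4]]
[-17, 9, 36] [[179.2 282.5]]
[-17, -9, 36] [[186.3 282.4]]
[17, 9, 6] [[180.3 265. ]]
[17, -9, 6] [[187.4 264.9]]
```

The handle is about 1.3 mm to −y of the gripper's centre, and x agrees. The top camera reads y about 3 mm low. I'll correct, descend and close.

Emit:
servo_tool:
  plan:
    - [[-1,0.09,-0.03,-0.15,0,0,0],[-1,0.09,0,-0.15,0,0,0],[-1,0,0,0,0,0,0],[-1,0,0,0,0,0,0],[0.3,0,0,0,0,0,0]]

```text
t: 2.3
ee_pos: [527.0, 378.7, 107.1]
orientation: [-0.006, 2.652, -0.001]
ft_force: [0.7, -0.0, -1.0]
width: 83.9
grasp_force: 0.0
```

Emit:
servo_tool:
  plan:
    - [[0.5,0,0,0,0,0,0],[1,0,0,0,0,0,0],[1,0,0,0,0,0,0],[1,0,0,0,0,0,0],[1,0,0,0,0,0,0]]

```text
t: 2.72
ee_pos: [526.9, 378.7, 106.7]
orientation: [-0.007, 2.653, -0.002]
ft_force: [0.4, 0.1, 0.2]
width: 51.2
grasp_force: 0.0
```

Emit:
servo_tool:
  plan:
    - [[1,0,0,0,0,0,0],[1,0,0,0,0,0,0],[1,0,0,0,0,0,0]]

```text
t: 2.97
ee_pos: [526.9, 378.7, 106.7]
orientation: [-0.007, 2.653, -0.002]
ft_force: [-0.3, 0.1, -0.6]
width: 31.2
grasp_force: 0.0
```

Emit:
servo_tool:
  plan:
    - [[1,0,0,0,0,0,0],[1,0,0,0,0,0,0],[1,0,0,0,0,0,0],[1,0,0,0,0,0,0],[1,0,0,0,0,0,0]]

```text
t: 3.38
ee_pos: [526.9, 378.7, 106.7]
orientation: [-0.007, 2.653, -0.001]
ft_force: [-0.3, -0.0, -1.6]
width: 18.0
grasp_force: 30.0
```

```bash
python3 - <<'E'
from workcell import readout
o=readout.get_obs(); print({k:o[k] for k in("t","ee_pos","orientation","ft_force","moment","width","grasp_force")})
E
```

```text
{'t': 3.3833, 'ee_pos': array([526.86985019, 378.72561204, 106.67129414]), 'orientation': array([-6.62283034e-03,  2.65291868e+00, -1.42993373e-03]), 'ft_force': array([-0.25912582, -0.02364041, -1.55261458]), 'moment': array([0.1538463 , 0.27624288, 0.07945444]), 'width': 17.969123845530493, 'grasp_force': 29.99857395887375}
```

The straightedge is gripped (18.0 mm, 30 N). I'll lift along the face normal, level it and carry it over the base.

Emit:
servo_tool:
  plan:
    - [[1,-0.12,0,0.22,0,0,0],[1,-0.25,0,0.47,0,0,0],[1,-0.33,0,0.66,0,0,0],[1,0.1,-0.4,0,0,0,0],[1,0.21,-0.7,0,0,0.8,0]]

```text
t: 3.8
ee_pos: [507.7, 342.6, 161.4]
orientation: [-0.01, 2.704, -0.003]
ft_force: [-0.4, -0.6, -4.4]
width: 18.0
grasp_force: 30.0
```

Emit:
servo_tool:
  plan:
    - [[1,0.22,-0.75,0,0,0.8,0],[1,0.22,-0.75,0,0,0.8,0],[1,0.22,-0.75,0,0,0.8,0],[1,0.22,-0.75,0,0,0.8,0],[1,0.22,-0.75,0,0,0.8,0]]

```text
t: 4.22
ee_pos: [548.2, 206.5, 160.2]
orientation: [-0.009, 3.02, -0.01]
ft_force: [1.7, 0.3, -2.6]
width: 18.2
grasp_force: 30.0
```

Emit:
servo_tool:
  plan:
    - [[1,0.22,-0.75,-0.05,0,0.8,0.45],[1,0.22,-0.75,-0.1,0,0,0.45],[1,0.22,-0.65,-0.1,0,0,0.45],[1,0,0,0,0,0,0],[1,0,0,0,0,0,0]]

```text
t: 4.63
ee_pos: [574.9, 120.0, 149.7]
orientation: [-0.184, 3.081, -0.005]
ft_force: [0.4, 0.5, -3.0]
width: 17.7
grasp_force: 30.0
```

```bash
cat > st.py <<'E'
from workcell import readout
import numpy as np
from scipy.spatial.transform import Rotation as Ro
def st():
    o=readout.get_obs(); R=Ro.from_rotvec(o['orientation']).as_matrix()
    print("t",round(o['t'],2),"tcp",o['ee_pos'].round(2),"y-yaw",np.degrees(np.arctan2(-R[0,1],R[1,1])).round(2),"z",R[:,2].round(4),"yz",R[2,1].round(4),"f",o['ft_force'].round(1),"m",o['moment'].round(2),"w",round(o['width'],1),round(o['grasp_force'],1))
    return o,R
if __name__=="__main__": st()
E
python3 st.py
```

```text
t 4.63 tcp [574.85 120.04 149.68] y-yaw 6.82 z [ 5.490e-02 -1.000e-04 -9.985e-01] yz -0.0067 f [ 0.4  0.5 -3. ] m [0.02 0.06 0.02] w 17.7 30.0
```

```bash
cat >> st.py <<'E'
G=Ro.from_rotvec([-6.62283034e-03,2.65291868e+00,-1.42993373e-03]); TG=np.array([526.87,378.73,106.67])
Y=lambda a:Ro.from_euler('y',a,degrees=True)
Z=lambda a:Ro.from_euler('z',a,degrees=True)
def turn(target,R): return np.degrees((target*Ro.from_matrix(R).inv()).as_rotvec())/5
E
python3 - <<'E'
from st import *
o,R=st(); T=Z(7.05)*Y(28)*Z(-.28)*G; print("turn units",turn(T,R).round(3)); print("dpos units",((np.array([573.8,88.9,140])-o['ee_pos'])/40).round(3))
E
```

```text
t 4.63 tcp [574.85 120.04 149.68] y-yaw 6.82 z [ 5.490e-02 -1.000e-04 -9.985e-01] yz -0.0067 f [ 0.4  0.5 -3. ] m [0.02 0.06 0.02] w 17.7 30.0
turn units [-0.024  0.627  0.051]
dpos units [-0.026 -0.778 -0.242]
```

Emit:
servo_tool:
  plan:
    - [[1,0,-0.4,-0.1,-0.02,0.3,0.05],[1,0,-0.38,-0.14,0,0.33,0],[1,0,0,0,0,0,0],[1,0,0,0,0,0,0]]

```text
t: 4.97
ee_pos: [574.7, 91.0, 140.4]
orientation: [-0.198, 3.134, -0.002]
ft_force: [-0.3, -0.1, -2.2]
width: 18.0
grasp_force: 30.0
```

```bash
python3 - <<'E'
from st import *
from fit import *
o,R=st(); T=Z(7.05)*Y(28)*Z(-.28)*G; print("turn units",turn(T,R).round(3))
ims={}; 
for n in("top","scene"):
    ims[n]=vision.get_image(n)[:,:,::-1].copy(); cv2.imwrite(f"pics/{n}3.png",ims[n])
out=[]
t=o['ee_pos']; Rr=Z(7.05).as_matrix(); tr=t+Rr@[-1.3,0,-90]
for n,roi in(("top",(245,232,130,100)),("scene",(205,195,130,100))):
    x,y,w,h=roi; im=cv2.resize(ims[n][y:y+h,x:x+w],None,fx=3,fy=3,interpolation=cv2.INTER_CUBIC)
    for P,Q,tt,c in [(p,Rr,tr,(255,0,255)) for p in RULE]+[(p,Z(7.05).as_matrix(),np.array([602.8,92.5,10]),(255,0,0)) for p in BASE]:
        uv=(proj(P@Q.T+tt,n)-[x-.5,y-.5])*3-.5
        cv2.polylines(im,[cv2.convexHull(uv.astype(np.float32)).astype(np.int32)],True,c,1)
    out.append(im)
cv2.imwrite("pics/m3.png",np.hstack(out))
E
```

```text
t 4.97 tcp [574.73  90.96 140.39] y-yaw 7.23 z [ 0.0012 -0.0013 -1.    ] yz -0.0014 f [-0.3 -0.1 -2.2] m [ 0.08 -0.04  0.03] w 18.0 30.0
turn units [-0.01   0.011 -0.03 ]
```

View pics/m3.png

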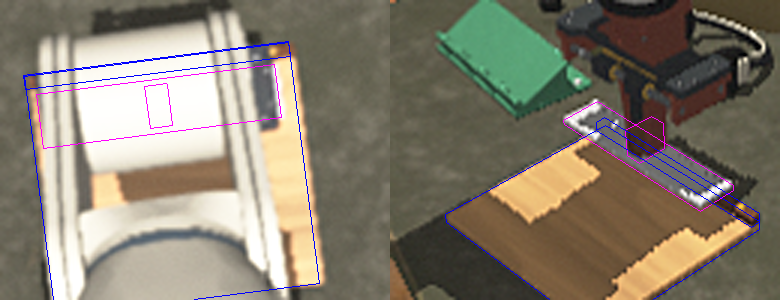

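The scene view (blade about x 565–733, y 100–210 in the crop) matches the prediction over the base, with a gap of about 7 mm to the kerb. Lowering now.

Emit:
servo_tool:
  plan:
    - [[1,0,-0.05,-0.4,0,0,0],[1,0,0,-0.4,0,0,0],[1,0,0,-0.13,0,0,0],[1,0,0,0,0,0,0],[1,0,0,0,0,0,0]]

```text
t: 5.48
ee_pos: [575.0, 89.0, 103.6]
orientation: [-0.2, 3.134, -0.002]
ft_force: [0.6, -0.5, -2.8]
width: 17.6
grasp_force: 30.0
```

Emit:
servo_tool:
  plan:
    - [[1,0,0,-0.03,0,0,0],[1,0,0,-0.03,0,0,0],[1,0,0,0,0,0,0]]

```text
t: 5.73
ee_pos: [575.4, 88.5, 101.5]
orientation: [-0.199, 3.133, -0.002]
ft_force: [-0.4, -0.6, -3.0]
width: 17.9
grasp_force: 30.0
```

```bash
python3 st.py
```

```text
t 5.73 tcp [575.41  88.46 101.53] y-yaw 7.27 z [ 0.0025 -0.0012 -1.    ] yz -0.0015 f [-0.4 -0.6 -3. ] m [ 0.04 -0.01  0.03] w 17.9 30.0
```

Emit:
servo_tool:
  plan:
    - [[1,0,0,-0.03,0,0,0],[1,0,0,0,0,0,0]]

```text
t: 5.9
ee_pos: [575.2, 88.3, 100.0]
orientation: [-0.199, 3.133, -0.002]
ft_force: [0.2, -1.0, -2.7]
width: 17.8
grasp_force: 30.0
```

Emit:
servo_tool:
  plan:
    - [[1,0,0,-0.02,0,0,0],[1,0,0,0,0,0,0]]

```text
t: 6.07
ee_pos: [575.3, 88.3, 99.5]
orientation: [-0.199, 3.134, -0.002]
ft_force: [-1.6, 0.0, 1.7]
width: 17.8
grasp_force: 30.0
```

Emit:
servo_tool:
  plan:
    - [[1,0,0,-0.02,0,0,0],[1,0,0,0,0,0,0]]

```text
t: 6.23
ee_pos: [575.3, 88.3, 99.4]
orientation: [-0.199, 3.134, -0.002]
ft_force: [-3.7, -1.4, 10.4]
width: 17.8
grasp_force: 30.0
```

```bash
python3 st.py
```

```text
t 6.23 tcp [575.31  88.29  99.43] y-yaw 7.26 z [ 0.0019 -0.0013 -1.    ] yz -0.0015 f [-3.7 -1.4 10.4] m [-0.02  0.8   0.01] w 17.8 30.0
```

Contact with the deck. Next I slide towards the kerb.

Emit:
servo_tool:
  plan:
    - [[1,0,0,0.02,0,0,0],[1,0.037,0.005,0,0,0,0],[1,0.037,0.005,0,0,0,0],[1,0,0,0,0,0,0]]

```text
t: 6.57
ee_pos: [576.3, 88.5, 99.5]
orientation: [0.199, -3.132, 0.003]
ft_force: [-9.6, -1.2, 13.4]
width: 18.1
grasp_force: 30.0
```

Emit:
servo_tool:
  plan:
    - [[1,0.037,0.005,0,0,0,0],[1,0,0,0,0,0,0]]

```text
t: 6.73
ee_pos: [578.0, 88.7, 99.4]
orientation: [0.199, -3.133, 0.003]
ft_force: [-8.1, -2.2, 10.4]
width: 17.9
grasp_force: 30.0
```

Emit:
servo_tool:
  plan:
    - [[1,0.025,0.003,0,0,0,0],[1,0,0,0,0,0,0]]

```text
t: 6.9
ee_pos: [579.0, 88.8, 99.5]
orientation: [0.199, -3.133, 0.003]
ft_force: [-9.2, -1.7, 13.1]
width: 17.8
grasp_force: 30.0
```

```bash
python3 st.py
```

```text
t 6.9 tcp [578.99  88.83  99.48] y-yaw 7.27 z [-0.0023 -0.0019 -1.    ] yz -0.0016 f [-9.2 -1.7 13.1] m [-0.09  1.46 -0.02] w 17.8 30.0
```

Emit:
servo_tool:
  plan:
    - [[1,0,0,0.02,0,0,0],[1,0.025,0.003,0,0,0,0],[1,0,0,0,0,0,0]]

```text
t: 7.15
ee_pos: [581.1, 89.1, 99.5]
orientation: [0.198, -3.135, 0.002]
ft_force: [-3.0, -1.5, -0.2]
width: 17.9
grasp_force: 30.0
```

Emit:
servo_tool:
  plan:
    - [[1,0.025,0.003,0,0,0,0],[1,0,0,0,0,0,0]]

```text
t: 7.32
ee_pos: [581.3, 89.1, 99.5]
orientation: [0.198, -3.133, 0.002]
ft_force: [-6.8, -0.5, 4.7]
width: 18.0
grasp_force: 30.0
```

```bash
python3 st.py
```

```text
t 7.32 tcp [581.26  89.12  99.5 ] y-yaw 7.24 z [-0.0021 -0.0017 -1.    ] yz -0.0014 f [-6.8 -0.5  4.7] m [-0.05  1.12 -0.22] w 18.0 30.0
```

Emit:
servo_tool:
  plan:
    - [[1,0.02,0.002,0.01,0,0,0],[1,0,0,0,0,0,0]]

```text
t: 7.48
ee_pos: [581.4, 89.2, 99.6]
orientation: [0.198, -3.132, 0.003]
ft_force: [-8.2, -0.6, 2.6]
width: 17.9
grasp_force: 30.0
```

Emit:
servo_tool:
  plan:
    - [[1,0.02,0.002,0,0,0,0],[1,0,0,0,0,0,0]]

```text
t: 7.65
ee_pos: [581.6, 89.2, 99.6]
orientation: [0.198, -3.13, 0.003]
ft_force: [-10.6, -1.2, 5.6]
width: 17.8
grasp_force: 30.0
```

```bash
python3 st.py
```

```text
t 7.65 tcp [581.57  89.16  99.55] y-yaw 7.24 z [-0.0051 -0.002  -1.    ] yz -0.0014 f [-10.6  -1.2   5.6] m [-0.05  1.78 -0.21] w 17.8 30.0
```

Emit:
servo_tool:
  plan:
    - [[1,0,0,0,0,0,-0.06],[1,0,0,0,0,0,0]]

```text
t: 7.82
ee_pos: [581.5, 89.2, 99.5]
orientation: [0.191, -3.131, 0.003]
ft_force: [-10.6, -0.6, 5.1]
width: 17.7
grasp_force: 30.0
```

```bash
python3 st.py
```

```text
t 7.82 tcp [581.55  89.16  99.54] y-yaw 6.97 z [-0.005  -0.0022 -1.    ] yz -0.0016 f [-10.6  -0.6   5.1] m [-0.02  1.65  0.09] w 17.7 30.0
```

Emit:
servo_tool:
  plan:
    - [[1,0,0,0,0,0,-0.06],[1,0,0,0,0,0,0]]

```text
t: 7.98
ee_pos: [581.6, 89.2, 99.6]
orientation: [0.184, -3.131, 0.003]
ft_force: [-9.7, -1.8, 5.4]
width: 18.1
grasp_force: 30.0
```

```bash
python3 st.py
```

```text
t 7.98 tcp [581.55  89.16  99.56] y-yaw 6.72 z [-0.0049 -0.0024 -1.    ] yz -0.0019 f [-9.7 -1.8  5.4] m [-0.01  1.72  0.34] w 18.1 30.0
```

Moment zero at about 7.05°, which is flush. I'll set that yaw, release and rise.

Emit:
servo_tool:
  plan:
    - [[1,0,0,-0.01,0,0,0.07],[1,0,0,0,0,0,0],[1,-0.02,0,0,0,0,0],[0.2,0,0,0,0,0,0],[0.2,0,0,0,0,0,0]]

```text
t: 8.4
ee_pos: [584.2, 89.6, 100.0]
orientation: [-0.192, 3.132, -0.002]
ft_force: [-0.2, 0.1, 0.1]
width: 28.1
grasp_force: 0.0
```

```bash
python3 st.py
```

```text
t 8.4 tcp [584.19  89.58 100.03] y-yaw 7.02 z [ 0.0035 -0.0011 -1.    ] yz -0.0015 f [-0.2  0.1  0.1] m [-0.01 -0.04 -0.  ] w 28.1 0.0
```

Emit:
servo_tool:
  plan:
    - [[0.2,0,0,0,0,0,0],[0.2,0,0,0,0,0,0],[0.2,0,0,0.2,0,0,0],[-1,0,0,0.6,0,0,0],[-1,-0.3,-0.5,0.9,0,0,-0.6]]

```text
t: 8.82
ee_pos: [572.3, 71.6, 166.0]
orientation: [0.113, -3.139, 0.002]
ft_force: [1.0, -1.0, 1.1]
width: 45.0
grasp_force: 0.0
```

Emit:
servo_tool:
  plan:
    - [[-1,-0.2,-0.9,0.4,0,0,-0.8],[-1,0,-0.95,0,0,0,-0.8],[-1,0,-0.95,0,0,0,-0.8],[-1,0,-0.95,0,0,0,-0.8],[-1,0,-0.95,0,0,0,-0.6]]

```text
t: 9.23
ee_pos: [563.8, -119.7, 183.9]
orientation: [0.414, 3.111, -0.003]
ft_force: [0.6, 0.5, 0.1]
width: 78.1
grasp_force: 0.0
```

Emit:
servo_tool:
  plan:
    - [[-1,0,0,0,0,0,0],[-1,0,0,0,0,0,0],[-1,0,0,0,0,0,0]]

```text
t: 9.48
ee_pos: [563.7, -117.8, 183.1]
orientation: [0.41, 3.113, -0.002]
ft_force: [0.0, 0.2, 0.2]
width: 87.9
grasp_force: 0.0
```

```bash
python3 - <<'E'
from st import *
from fit import *
o,R=st()
ims={}
for n in("top","scene"):
    ims[n]=vision.get_image(n)[:,:,::-1].copy(); cv2.imwrite(f"pics/{n}4.png",ims[n])
x=300
rois=dict(top=(248,238,110,50),scene=(250,220,85,55))
out=[]
for n,roi in(("top",(245,232,130,100)),("scene",(205,195,130,100))):
    x,y,w,h=roi; im=cv2.resize(ims[n][y:y+h,x:x+w],None,fx=3,fy=3,interpolation=cv2.INTER_CUBIC); out.append(im)
m=np.hstack(out)
out=[]
for n,roi in(("top",(395,240,65,90)),("scene",(270,250,130,100))):
    x,y,w,h=roi; out.append(cv2.resize(ims[n][y:y+h,x:x+w],(390,280),interpolation=cv2.INTER_CUBIC))
cv2.imwrite("pics/m4.png",np.vstack([m,np.hstack(out)]))
E
```

```text
t 9.48 tcp [ 563.69 -117.76  183.1 ] y-yaw -14.99 z [ 0.0011 -0.0016 -1.    ] yz -0.0013 f [0.  0.2 0.2] m [ 0.03  0.03 -0.01] w 87.9 0.0
```

View pics/m4.png

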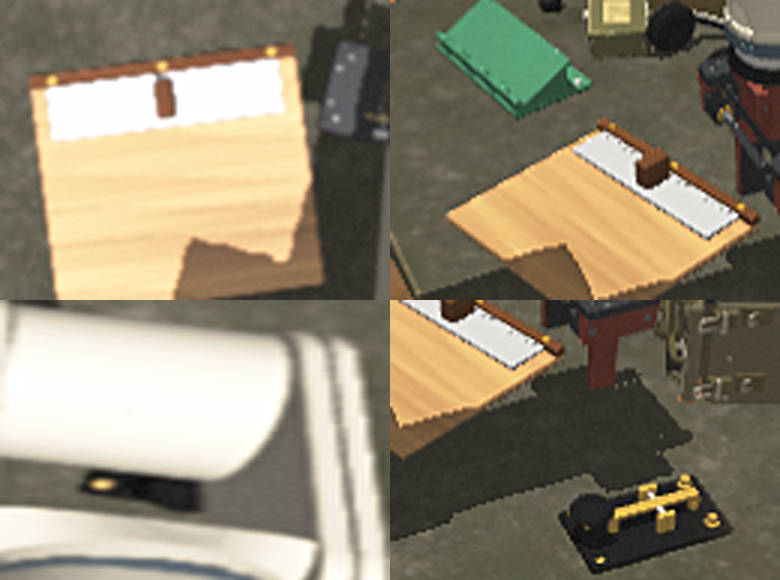

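The top view shows the blade flush with the kerb and centred (ends about 14 and 15 px from the kerb ends at 3x, handle at the middle screw). The key is unmoved. Now I'll grasp the key's posts.

Emit:
servo_tool:
  plan:
    - [[-1,-0.13,-0.82,-0.2,0,0,-0.24],[-1,-0.13,-0.82,-0.2,0,0,0],[-1,-0.13,-0.82,-0.4,0,0,0],[-1,-0.13,-0.82,-0.4,0,0,0],[0,0,0,0,0,0,0]]

```text
t: 10.0
ee_pos: [541.7, -251.6, 132.5]
orientation: [-0.443, -3.109, 0.003]
ft_force: [0.2, 0.1, 0.2]
width: 84.1
grasp_force: 0.0
```

Emit:
servo_tool:
  plan:
    - [[-1,0,0,0,0,0,0],[-1,0,0,0,0,0,0]]

```text
t: 10.17
ee_pos: [543.2, -247.9, 134.8]
orientation: [0.44, 3.11, -0.002]
ft_force: [-0.0, 0.5, 1.2]
width: 87.6
grasp_force: 0.0
```

```bash
python3 - <<'E'
from st import *
o,R=st(); print(((np.array([542.7,-248.7,92])-o['ee_pos'])/40).round(3))
E
```

```text
t 10.17 tcp [ 543.18 -247.87  134.81] y-yaw -16.12 z [ 5.0e-04 -1.4e-03 -1.0e+00] yz -0.0012 f [-0.   0.5  1.2] m [0.01 0.04 0.01] w 87.6 0.0
[-0.012 -0.021 -1.07 ]
```

Emit:
servo_tool:
  plan:
    - [[-1,-0.01,-0.02,-0.4,0,0,0],[-1,0,0,-0.4,0,0,0],[-1,0,0,-0.25,0,0,0],[-0.2,0,0,0,0,0,0],[0,0,0,0,0,0,0]]

```text
t: 10.58
ee_pos: [542.8, -248.8, 92.9]
orientation: [0.439, 3.11, -0.002]
ft_force: [0.6, -0.3, -0.4]
width: 77.9
grasp_force: 0.0
```

```bash
python3 st.py
```

```text
t 10.58 tcp [ 542.75 -248.76   92.85] y-yaw -16.08 z [ 2.0e-04 -1.5e-03 -1.0e+00] yz -0.0014 f [ 0.6 -0.3 -0.4] m [ 0.01 -0.02  0.02] w 77.9 0.0
```

Emit:
servo_tool:
  plan:
    - [[1,0,0,0,0,0,0],[1,0,0,0,0,0,0],[1,0,0,0,0,0,0],[1,0,0,0,0,0,0],[1,0,0,0,0,0,0]]

```text
t: 11.0
ee_pos: [542.7, -250.1, 93.2]
orientation: [0.442, 3.109, -0.003]
ft_force: [-0.4, 0.7, -0.4]
width: 44.7
grasp_force: 0.0
```

Emit:
servo_tool:
  plan:
    - [[1,0,0,0,0,0,0],[1,0,0,0,0,0,0],[1,0,0,0,0,0,0]]

```text
t: 11.25
ee_pos: [542.6, -250.2, 93.2]
orientation: [0.442, 3.109, -0.003]
ft_force: [-0.7, -0.2, 4.3]
width: 41.9
grasp_force: 30.0
```

```bash
python3 - <<'E'
from st import *
from fit import *
o,R=st()
im=vision.get_image("scene")[:,:,::-1].copy(); cv2.imwrite("pics/scene5.png",im)
x,y,w,h=300,260,120,100
im=cv2.resize(im[y:y+h,x:x+w],None,fx=5,fy=5,interpolation=cv2.INTER_CUBIC)
t=o['ee_pos']; P,_,_=keyp([0,0,0,-46],None); yaw=np.degrees(np.arctan2(-R[0,1],R[1,1])); Rk=Z(yaw).as_matrix(); tk=np.array([t[0],t[1],0])+Rk@[-12,0,0]
for p in P:
    uv=(proj(p@Rk.T+tk,"scene")-[x-.5,y-.5])*5-.5
    cv2.polylines(im,[cv2.convexHull(uv.astype(np.float32)).astype(np.int32)],True,(255,0,255),1)
cv2.imwrite("pics/m5.png",im); print(tk)
E
```

```text
t 11.25 tcp [ 542.64 -250.17   93.17] y-yaw -16.19 z [ 0.0013 -0.0022 -1.    ] yz -0.0017 f [-0.7 -0.2  4.3] m [-0.09  0.14 -0.01] w 41.9 30.0
[ 531.11567647 -246.82249381    0.        ]
```

View pics/m5.png

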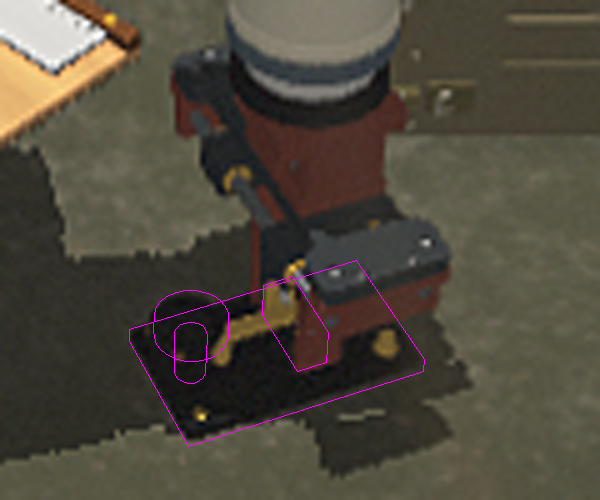

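The key model overlays the picture well, and it is gripped on the posts at 41.9 mm, 30 N. I'll lift it and carry it to about 10 mm in front of the straightedge.

Emit:
servo_tool:
  plan:
    - [[1,0,0,0.3,0,0,0],[1,0,0,0.6,0,0,0],[1,-0.11,0.4,0.5,0,0,0.45],[1,-0.11,0.7,0.1,0,0,0.45],[1,-0.11,0.9,0,0,0,0.45]]

```text
t: 11.72
ee_pos: [530.1, -170.9, 154.9]
orientation: [0.259, 3.126, -0.004]
ft_force: [1.4, 0.0, -3.3]
width: 41.6
grasp_force: 30.0
```

Emit:
servo_tool:
  plan:
    - [[1,-0.11,0.9,0,0,0,0.45],[1,-0.11,0.9,0,0,0,0.45],[1,-0.11,0.9,0,0,0,0.45],[1,-0.11,0.9,0,0,0,0.45],[1,-0.11,0.9,0,0,0,0.45]]

```text
t: 12.13
ee_pos: [506.5, 11.6, 153.1]
orientation: [-0.052, 3.14, -0.002]
ft_force: [0.3, 1.2, -3.9]
width: 41.7
grasp_force: 30.0
```

Emit:
servo_tool:
  plan:
    - [[1,-0.11,0.9,0,0,0,0.45],[1,-0.11,0.5,0,0,0,0.45],[1,-0.11,0.33,0,0,0,0.15],[1,0,0,0,0,0,0],[1,0,0,0,0,0,0]]

```text
t: 12.55
ee_pos: [493.7, 79.8, 153.0]
orientation: [-0.196, 3.134, -0.002]
ft_force: [0.5, -0.0, -3.0]
width: 41.6
grasp_force: 30.0
```

```bash
python3 - <<'E'
from st import *
o,R=st(); T=Z(7.05)*Y(180)
print(((np.array([493.6,79.,115])-o['ee_pos'])/40).round(3), turn(T,R).round(3))
E
```

```text
t 12.55 tcp [493.7   79.77 152.97] y-yaw 7.15 z [ 0.0012 -0.0015 -1.    ] yz -0.0016 f [ 0.5 -0.  -3. ] m [ 0.03 -0.1   0.  ] w 41.6 30.0
[-0.003 -0.019 -0.949] [ 0.017  0.013 -0.021]
```

Emit:
servo_tool:
  plan:
    - [[1,0,-0.02,-0.4,0,0,-0.02],[1,0,0,-0.5,0,0,0],[1,0,0,-0.27,0,0,0],[1,0,0,0,0,0,0],[1,0,0,0,0,0,0]]

```text
t: 12.97
ee_pos: [493.9, 77.7, 105.6]
orientation: [0.189, -3.136, 0.003]
ft_force: [-0.5, -0.6, -2.6]
width: 41.6
grasp_force: 30.0
```

Emit:
servo_tool:
  plan:
    - [[1,0,0,-0.03,0,0,0],[1,0,0,-0.02,0,0,0],[1,0,0,0,0,0,0]]

```text
t: 13.22
ee_pos: [494.5, 78.4, 104.6]
orientation: [-0.19, 3.133, -0.002]
ft_force: [-0.1, 0.2, -4.1]
width: 41.9
grasp_force: 30.0
```

```bash
python3 st.py
```

```text
t 13.22 tcp [494.52  78.35 104.61] y-yaw 6.95 z [ 0.0027 -0.0012 -1.    ] yz -0.0015 f [-0.1  0.2 -4.1] m [-0.   -0.04  0.03] w 41.9 30.0
```

Emit:
servo_tool:
  plan:
    - [[1,0,0,-0.025,0,0,0.02],[1,0,0,0,0,0,0]]

```text
t: 13.38
ee_pos: [494.3, 78.5, 103.3]
orientation: [-0.194, 3.134, -0.002]
ft_force: [-0.1, 0.7, -3.5]
width: 41.7
grasp_force: 30.0
```

Emit:
servo_tool:
  plan:
    - [[1,0,0,-0.015,0,0,0],[1,0,0,0,0,0,0]]

```text
t: 13.55
ee_pos: [494.3, 78.5, 103.1]
orientation: [-0.194, 3.134, -0.002]
ft_force: [-2.0, -1.3, 5.0]
width: 41.8
grasp_force: 30.0
```

```bash
python3 st.py
```

```text
t 13.55 tcp [494.28  78.49 103.14] y-yaw 7.08 z [ 0.0021 -0.0013 -1.    ] yz -0.0016 f [-2.  -1.3  5. ] m [-0.08  0.34  0.06] w 41.8 30.0
```

Emit:
servo_tool:
  plan:
    - [[1,0.04,0.005,0.012,0,0,0],[1,0.04,0.005,0,0,0,0],[1,0.04,0.005,0,0,0,0],[1,0.02,0.003,0,0,0,0],[1,0,0,0,0,0,0]]

```text
t: 13.97
ee_pos: [497.6, 78.9, 103.1]
orientation: [0.194, -3.132, 0.003]
ft_force: [-10.7, -1.0, 13.1]
width: 41.7
grasp_force: 30.0
```

```bash
python3 st.py
```

```text
t 13.97 tcp [497.65  78.92 103.13] y-yaw 7.07 z [-0.0035 -0.0021 -1.    ] yz -0.0016 f [-10.7  -1.   13.1] m [-0.18  1.46 -0.03] w 41.7 30.0
```

Emit:
servo_tool:
  plan:
    - [[1,0.025,0.003,0,0,0,0],[1,0,0,0,0,0,0]]

```text
t: 14.13
ee_pos: [498.3, 79.0, 103.1]
orientation: [0.193, -3.132, 0.003]
ft_force: [-7.7, -0.8, 11.3]
width: 41.6
grasp_force: 30.0
```

Emit:
servo_tool:
  plan:
    - [[1,0.02,0.003,0,0,0,0],[1,0,0,0,0,0,0]]

```text
t: 14.3
ee_pos: [499.9, 79.2, 103.1]
orientation: [0.194, -3.133, 0.003]
ft_force: [-7.1, -1.0, 9.7]
width: 41.8
grasp_force: 30.0
```

```bash
python3 st.py
```

```text
t 14.3 tcp [499.86  79.2  103.14] y-yaw 7.07 z [-0.0023 -0.0019 -1.    ] yz -0.0016 f [-7.1 -1.   9.7] m [-0.23  1.15 -0.09] w 41.8 30.0
```

Emit:
servo_tool:
  plan:
    - [[1,0,0,0.02,0,0,0],[1,0.02,0.003,0,0,0,0],[1,0,0,0,0,0,0]]

```text
t: 14.55
ee_pos: [502.3, 79.5, 103.5]
orientation: [-0.194, 3.135, -0.002]
ft_force: [-1.2, 0.1, -3.2]
width: 41.8
grasp_force: 30.0
```

Emit:
servo_tool:
  plan:
    - [[1,0.02,0.003,0,0,0,0],[1,0,0,0,0,0,0]]

```text
t: 14.72
ee_pos: [502.5, 79.6, 103.3]
orientation: [0.193, -3.135, 0.002]
ft_force: [-3.4, 0.3, -0.8]
width: 41.7
grasp_force: 30.0
```

```bash
python3 st.py
```

```text
t 14.72 tcp [502.47  79.55 103.33] y-yaw 7.06 z [-3.0e-04 -1.6e-03 -1.0e+00] yz -0.0015 f [-3.4  0.3 -0.8] m [-0.07  0.6  -0.05] w 41.7 30.0
```

Emit:
servo_tool:
  plan:
    - [[1,0.02,0.003,0,0,0,0],[1,0,0,0,0,0,0]]

```text
t: 14.88
ee_pos: [502.6, 79.6, 103.2]
orientation: [0.193, -3.134, 0.003]
ft_force: [-5.5, 0.6, -0.4]
width: 41.8
grasp_force: 30.0
```

```bash
python3 st.py
```

```text
t 14.88 tcp [502.62  79.58 103.24] y-yaw 7.06 z [-0.0017 -0.0018 -1.    ] yz -0.0016 f [-5.5  0.6 -0.4] m [-0.02  0.87 -0.12] w 41.8 30.0
```

Contact with the straightedge at x≈502.5. I'll trim the yaw until the contact moment is zero.

Emit:
servo_tool:
  plan:
    - [[1,0.01,0.001,0,0,0,-0.03],[1,0,0,0,0,0,0]]

```text
t: 15.05
ee_pos: [502.7, 79.6, 103.2]
orientation: [0.19, -3.133, 0.003]
ft_force: [-6.2, 0.5, 1.0]
width: 41.7
grasp_force: 30.0
```

```bash
python3 st.py
```

```text
t 15.05 tcp [502.66  79.63 103.21] y-yaw 6.93 z [-0.0025 -0.0019 -1.    ] yz -0.0016 f [-6.2  0.5  1. ] m [-0.01  1.09  0.08] w 41.7 30.0
```

Emit:
servo_tool:
  plan:
    - [[1,0,0,0,0,0,-0.03],[1,0,0,0,0,0,0]]

```text
t: 15.22
ee_pos: [502.7, 79.7, 103.2]
orientation: [0.186, -3.134, 0.003]
ft_force: [-7.3, 0.4, 0.9]
width: 41.3
grasp_force: 30.0
```

```bash
python3 st.py
```

```text
t 15.22 tcp [502.65  79.67 103.23] y-yaw 6.81 z [-0.0023 -0.002  -1.    ] yz -0.0017 f [-7.3  0.4  0.9] m [0.12 1.04 0.26] w 41.3 30.0
```

Emit:
servo_tool:
  plan:
    - [[1,0,0,0,0,0,0.035],[1,-0.02,-0.002,-0.01,0,0,0],[1,-0.02,-0.002,0,0,0,0],[1,0,0,0,0,0,0]]

```text
t: 15.55
ee_pos: [502.4, 79.6, 103.2]
orientation: [-0.19, 3.135, -0.002]
ft_force: [-4.5, -0.1, -1.0]
width: 41.4
grasp_force: 30.0
```

```bash
python3 st.py
```

```text
t 15.55 tcp [502.4   79.59 103.15] y-yaw 6.95 z [ 9.0e-04 -1.5e-03 -1.0e+00] yz -0.0016 f [-4.5 -0.1 -1. ] m [-0.06  0.62  0.02] w 41.4 30.0
```

Emit:
servo_tool:
  plan:
    - [[0,0,0,0,0,0,0],[0,0,0,0,0,0,0],[-0.5,0,0,0,0,0,0],[-0.5,0,0,0,0,0,0],[-0.5,0,0,0,0,0,0]]

```text
t: 15.97
ee_pos: [503.2, 79.7, 103.5]
orientation: [-0.19, 3.133, -0.002]
ft_force: [-0.3, -0.4, 0.2]
width: 60.6
grasp_force: 0.0
```

```bash
python3 st.py
```

```text
t 15.97 tcp [503.21  79.69 103.48] y-yaw 6.94 z [ 0.0026 -0.0012 -1.    ] yz -0.0015 f [-0.3 -0.4  0.2] m [ 0.04 -0.04  0.01] w 60.6 0.0
```

Emit:
servo_tool:
  plan:
    - [[-0.5,0,0,0.3,0,0,0],[-0.5,0,0,0.7,0,0,0],[-0.5,0.2,0.6,0.8,0,0,0],[-0.5,0.2,0.9,0.5,0,0,0],[-0.5,0.2,0.9,0,0,0,0]]

```text
t: 16.38
ee_pos: [529.2, 176.6, 200.7]
orientation: [-0.186, 3.127, 0.001]
ft_force: [1.2, 0.7, -0.1]
width: 66.0
grasp_force: 0.0
```

Emit:
servo_tool:
  plan:
    - [[-0.5,0.2,0.9,0,0,0,0],[-0.5,0.2,0.9,0,0,0,0],[-0.5,0,0,0,0,0,0],[-0.5,0,0,0,0,0,0]]

```text
t: 16.72
ee_pos: [542.7, 249.0, 195.9]
orientation: [-0.195, 3.133, -0.002]
ft_force: [-0.5, -0.7, -0.2]
width: 66.0
grasp_force: 0.0
```

```bash
python3 - <<'E'
from st import *
from fit import *
o,R=st()
ims={}; out=[]
for n in("top","scene"): ims[n]=vision.get_image(n)[:,:,::-1].copy(); cv2.imwrite(f"pics/{n}6.png",ims[n])
for n,roi in(("top",(250,238,108,120)),("scene",(215,215,120,133))):
    x,y,w,h=roi; out.append(cv2.resize(ims[n][y:y+h,x:x+w],(400,444),interpolation=cv2.INTER_CUBIC))
cv2.imwrite("pics/m6.png",np.hstack(out))
E
```

```text
t 16.72 tcp [542.73 248.98 195.95] y-yaw 7.12 z [ 0.0027 -0.001  -1.    ] yz -0.0013 f [-0.5 -0.7 -0.2] m [ 0.05  0.   -0.  ] w 66.0 0.0
```

View pics/m6.png

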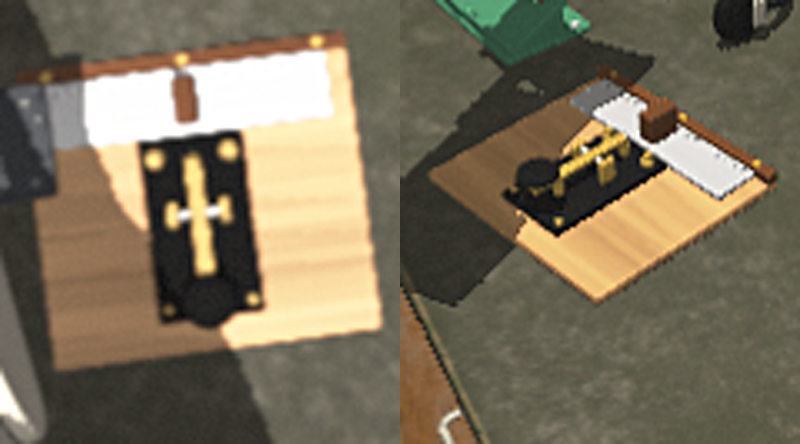

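The key stands upright, square against the straightedge, with the knob towards the robot (plate top edge at about (195,138) in the crop). Now I'll re-grasp the straightedge.

Emit:
servo_tool:
  plan:
    - [[-0.5,0.194,-0.8,0,0,0,0],[-0.5,0.194,-0.8,0,0,0,0],[-0.5,0.194,-0.8,-0.2,0,0,0],[-0.5,0.194,-0.8,-0.4,0,0,0],[-0.5,0.194,-0.8,-0.4,0,0,0]]

```text
t: 17.23
ee_pos: [581.2, 84.4, 155.5]
orientation: [-0.188, 3.134, -0.002]
ft_force: [0.3, -0.7, -0.0]
width: 65.9
grasp_force: 0.0
```

Emit:
servo_tool:
  plan:
    - [[-0.5,0,0,0,0,0,0],[-0.5,0,0,0,0,0,0],[-0.5,0,0,0,0,0,0]]

```text
t: 17.48
ee_pos: [581.0, 86.4, 155.4]
orientation: [-0.187, 3.135, -0.002]
ft_force: [-0.7, -0.2, 0.1]
width: 65.8
grasp_force: 0.0
```

```bash
python3 - <<'E'
from st import *
from fit import *
o,R=st(); T=Z(7.02)*Y(180); print(((np.array([581.5,89.16,100.3])-o['ee_pos'])/40).round(3), turn(T,R).round(3))
# empty-stand fit
ims={n:cv2.imread(f"pics/{n}4.png") for n in("top","scene")}
def sp(p,parts):
    lip=np.array([[-35+u*CS-v*SN,y,16+u*SN+v*CS] for y in(-90,90) for u in(-7,0) for v in(-7,10)])
    wedge=np.array([[q[0],y,q[1]] for y in(-90,90) for q in((-38,0),(26.8,0),(-35,16),(26.8,48))])
    return [lip,wedge,box(20,50,-90,90,0,p[3])],Z(p[2]).as_matrix(),np.array([p[0],p[1],0])
f=lambda h:(h[...,0]>50)&(h[...,0]<95)&(h[...,1]>62)
for nm in(("top","scene"),("top",),("scene",)):
    x,c=fit(None,sp,[583,378,.3,5],[6,6,2,2],ims,dict(top=(138,232,105,60),scene=(345-140+5,185,75,55)),f,nm); print(nm,x.round(2),round(c,3))
E
```

```text
t 17.48 tcp [581.01  86.4  155.36] y-yaw 6.82 z [ 9.0e-04 -1.3e-03 -1.0e+00] yz -0.0014 f [-0.7 -0.2  0.1] m [ 0.07 -0.01  0.04] w 65.8 0.0
[ 0.012  0.069 -1.377] [0.015 0.01  0.041]
('top', 'scene') [584.15 376.04   0.68   7.16] 0.179
('top',) [5.8432e+02 3.7423e+02 1.6000e-01 6.9200e+00] 0.057
('scene',) [584.05 381.79   1.02   6.32] 0.08
```

Emit:
servo_tool:
  plan:
    - [[-0.5,0.012,0.069,-0.4,0,0,0.04],[-0.5,0,0,-0.5,0,0,0],[-0.5,0,0,-0.2,0,0,0],[-0.5,0,0,0,0,0,0],[-0.5,0,0,0,0,0,0]]

```text
t: 17.9
ee_pos: [581.7, 90.8, 111.4]
orientation: [-0.197, 3.134, -0.002]
ft_force: [-0.2, 0.4, -0.2]
width: 66.2
grasp_force: 0.0
```

```bash
python3 - <<'E'
from st import *
o,R=st(); T=Z(7.02)*Y(180); print(((np.array([581.5,89.16,100.3])-o['ee_pos'])/40).round(3), turn(T,R).round(3))
E
```

```text
t 17.9 tcp [581.67  90.82 111.42] y-yaw 7.2 z [ 0.001  -0.0014 -1.    ] yz -0.0015 f [-0.2  0.4 -0.2] m [0.02 0.   0.04] w 66.2 0.0
[-0.004 -0.041 -0.278] [ 0.016  0.012 -0.036]
```

Emit:
servo_tool:
  plan:
    - [[-0.5,0,-0.03,-0.15,0,0,-0.025],[-0.5,0,0,-0.12,0,0,0],[-0.5,0,0,0,0,0,0],[-0.5,0,0,0,0,0,0],[-0.5,0,0,0,0,0,0]]

```text
t: 18.32
ee_pos: [582.0, 88.9, 100.6]
orientation: [-0.192, 3.134, -0.002]
ft_force: [-0.5, 0.2, 0.3]
width: 65.8
grasp_force: 0.0
```

```bash
python3 - <<'E'
from st import *
o,R=st(); T=Z(7.02)*Y(180); print(((np.array([581.5,89.16,100.3])-o['ee_pos'])/40).round(3), turn(T,R).round(3))
E
```

```text
t 18.32 tcp [582.05  88.92 100.55] y-yaw 7.01 z [ 0.0018 -0.0013 -1.    ] yz -0.0015 f [-0.5  0.2  0.3] m [ 0.02 -0.    0.02] w 65.8 0.0
[-0.014  0.006 -0.006] [0.015 0.021 0.002]
```

Emit:
servo_tool:
  plan:
    - [[0.3,0,0.007,0,0,0,0],[0.5,0,0,0,0,0,0],[0.5,0,0,0,0,0,0],[0.5,0,0,0,0,0,0],[0.5,0,0,0,0,0,0]]

```text
t: 18.73
ee_pos: [582.0, 89.2, 100.4]
orientation: [-0.192, 3.134, -0.002]
ft_force: [-0.6, -0.4, -0.1]
width: 36.1
grasp_force: 0.0
```

Emit:
servo_tool:
  plan:
    - [[0.55,0,0,0,0,0,0],[1,0,0,0,0,0,0],[1,0,0,0,0,0,0],[1,0,0,0,0,0,0],[1,0,0,0,0,0,0]]

```text
t: 19.15
ee_pos: [581.9, 89.2, 100.4]
orientation: [-0.192, 3.134, -0.002]
ft_force: [-0.3, -0.2, -0.5]
width: 17.6
grasp_force: 30.0
```

Emit:
servo_tool:
  plan:
    - [[1,0,0,0,0,0,0],[1,0,0,0,0,0,0],[1,0,0,0,0,0,0]]

```text
t: 19.4
ee_pos: [581.9, 89.2, 100.4]
orientation: [-0.192, 3.134, -0.002]
ft_force: [-0.4, -0.6, 0.3]
width: 17.9
grasp_force: 30.0
```

```bash
python3 st.py
```

```text
t 19.4 tcp [581.94  89.22 100.37] y-yaw 7.01 z [ 0.0016 -0.0014 -1.    ] yz -0.0015 f [-0.4 -0.6  0.3] m [0.14 0.08 0.04] w 17.9 30.0
```

Emit:
servo_tool:
  plan:
    - [[1,0.012,0.001,0,0,0,0],[1,0,0,0.05,0,0,0],[1,0,0,0.05,0,0,0],[1,0,0,0.05,0,0,0],[1,0,0,0.06,0,0,0]]

```text
t: 19.82
ee_pos: [582.1, 89.2, 108.6]
orientation: [-0.192, 3.135, -0.002]
ft_force: [-0.8, -1.0, -3.5]
width: 17.9
grasp_force: 30.0
```

Emit:
servo_tool:
  plan:
    - [[1,0,0,0.1,0,0,0],[1,0,0,0.1,0,0,0],[1,0,0,0.3,0,0,0],[1,0,0,0.5,0,0,0],[1,0,0,0.6,0,0,0]]

```text
t: 20.23
ee_pos: [581.7, 89.2, 173.2]
orientation: [0.192, -3.135, 0.002]
ft_force: [-0.4, -0.6, -2.9]
width: 17.7
grasp_force: 30.0
```

```bash
python3 st.py
```

```text
t 20.23 tcp [581.73  89.17 173.2 ] y-yaw 7.02 z [-5.0e-04 -1.6e-03 -1.0e+00] yz -0.0015 f [-0.4 -0.6 -2.9] m [ 0.08 -0.1  -0.04] w 17.7 30.0
```

The straightedge lifted cleanly, with under 1 N of side force. I'll carry it back to the stand.

Emit:
servo_tool:
  plan:
    - [[1,0,0.4,0,0,0,-0.45],[1,-0.1,0.65,0,0,0,-0.45],[1,-0.2,0.75,0,0,0,-0.45],[1,-0.2,0.75,0,0,-0.8,0],[1,-0.2,0.75,0,0,-0.8,0]]

```text
t: 20.65
ee_pos: [555.0, 222.5, 174.2]
orientation: [-0.005, 2.996, -0.0]
ft_force: [-0.1, 0.7, -3.2]
width: 17.9
grasp_force: 30.0
```

Emit:
servo_tool:
  plan:
    - [[1,-0.22,0.75,0,0,-0.8,0],[1,-0.22,0.75,0,0,-0.8,0],[1,-0.22,0.75,0,0,-0.8,0],[1,-0.22,0.75,0,0,-0.8,0],[1,-0.2,0.6,0,0,-0.8,0]]

```text
t: 21.07
ee_pos: [515.1, 353.9, 174.0]
orientation: [-0.005, 2.68, -0.006]
ft_force: [0.1, -0.5, -2.9]
width: 17.9
grasp_force: 30.0
```

Emit:
servo_tool:
  plan:
    - [[1,-0.1,0.3,0,0,0,0],[1,0,0,0,0,0,0],[1,0,0,0,0,0,0],[1,0,0,0,0,0,0]]

```text
t: 21.4
ee_pos: [512.1, 362.9, 172.9]
orientation: [-0.003, 2.685, -0.01]
ft_force: [0.6, 0.1, -3.0]
width: 17.9
grasp_force: 30.0
```

```bash
cat >>st.py <<'E'
GN=Ro.from_rotvec([-0.192,3.134,-0.002])
TS=Z(.28)*Y(-28)*Z(-7.06)*GN
PS=np.array([526.8,377.2,107.6]); XR=np.array([.883,0,.469]); ZR=np.array([-.469,0,.883])
def rem(a,b):
    o,R=st(); d=o['ee_pos']-PS; print("u,y,n",(d@XR).round(2),d[1].round(2),(d@ZR).round(2)," to go",((PS+a*XR+b*ZR-o['ee_pos'])/40).round(3),turn(TS,R).round(3), "f up/norm",(o['ft_force']@XR).round(1),(o['ft_force']@ZR).round(1))
E
python3 -c "
from st import *
rem(5,40)"
```

```text
t 21.4 tcp [512.1  362.86 172.9 ] y-yaw 0.02 z [ 0.4405 -0.0069 -0.8977] yz -0.0078 f [ 0.6  0.1 -3. ] m [ 0.03  0.44 -0.03] w 17.9 30.0
u,y,n 17.65 -14.34 64.56  to go [ 0.009  0.358 -0.691] [ 0.081 -0.391  0.039] f up/norm -0.9 -3.0
```

Emit:
servo_tool:
  plan:
    - [[1,0,0.2,-0.2,0.08,-0.2,0.04],[1,0,0.16,-0.3,0,-0.19,0],[1,0,0,-0.15,0,0,0],[1,0,0,0,0,0,0],[1,0,0,0,0,0,0]]

```text
t: 21.82
ee_pos: [511.9, 376.8, 146.2]
orientation: [-0.005, 2.652, -0.001]
ft_force: [0.3, -0.4, -2.5]
width: 18.1
grasp_force: 30.0
```

```bash
python3 -c "
from st import *
rem(5,12)"
```

```text
t 21.82 tcp [511.91 376.82 146.22] y-yaw 0.19 z [ 4.703e-01 -1.000e-04 -8.825e-01] yz -0.0019 f [ 0.3 -0.4 -2.5] m [0.08 0.48 0.06] w 18.1 30.0
u,y,n 4.97 -0.38 41.08  to go [ 0.342  0.01  -0.642] [ 0.012 -0.007  0.001] f up/norm -0.9 -2.3
```

Emit:
servo_tool:
  plan:
    - [[1,0.15,0.01,-0.28,0,0,0],[1,0.15,0,-0.28,0,0,0],[1,0.1,0,-0.18,0,0,0],[1,0,0,0,0,0,0],[1,0,0,0,0,0,0]]

```text
t: 22.23
ee_pos: [527.9, 377.9, 117.0]
orientation: [-0.006, 2.651, -0.0]
ft_force: [-0.1, -0.4, -2.9]
width: 17.9
grasp_force: 30.0
```

```bash
python3 -c "
from st import *
rem(5,2)"
```

```text
t 22.23 tcp [527.86 377.93 116.95] y-yaw 0.22 z [ 0.4713  0.0009 -0.882 ] yz -0.0011 f [-0.1 -0.4 -2.9] m [ 0.06  0.44 -0.02] w 17.9 30.0
u,y,n 5.32 0.73 7.76  to go [ 0.06  -0.018 -0.131] [ 0.003  0.005 -0.005] f up/norm -1.4 -2.5
```

Now fine steps along the face normal until it touches.

Emit:
servo_tool:
  plan:
    - [[1,0.03,0,-0.065,0,0,0],[1,0.03,0,-0.065,0,0,0],[1,0,0,0,0,0,0],[1,0,0,0,0,0,0]]

```text
t: 22.57
ee_pos: [529.9, 378.5, 111.8]
orientation: [-0.007, 2.65, 0.001]
ft_force: [0.9, 0.4, -2.9]
width: 18.2
grasp_force: 30.0
```

```bash
python3 -c "
from st import *
rem(5,0)"
```

```text
t 22.57 tcp [529.92 378.5  111.85] y-yaw 0.28 z [ 0.4717  0.0017 -0.8818] yz -0.0006 f [ 0.9  0.4 -2.9] m [0.04 0.47 0.04] w 18.2 30.0
u,y,n 4.75 1.3 2.29  to go [ 0.032 -0.032 -0.048] [-0.002  0.01  -0.016] f up/norm -0.6 -3.0
```

Emit:
servo_tool:
  plan:
    - [[1,0.012,0,-0.022,0,0,0],[1,0,0,0,0,0,0],[1,0,0,0,0,0,0]]

```text
t: 22.82
ee_pos: [530.4, 378.5, 110.9]
orientation: [-0.007, 2.65, 0.001]
ft_force: [0.1, -1.1, -2.5]
width: 17.8
grasp_force: 30.0
```

```bash
python3 -c "
from st import *
rem(5,0)"
```

```text
t 22.82 tcp [530.41 378.52 110.89] y-yaw 0.28 z [ 0.4717  0.0017 -0.8818] yz -0.0007 f [ 0.1 -1.1 -2.5] m [ 0.01  0.49 -0.03] w 17.8 30.0
u,y,n 4.73 1.32 1.21  to go [ 0.02  -0.033 -0.024] [-0.002  0.01  -0.016] f up/norm -1.1 -2.2
```

Emit:
servo_tool:
  plan:
    - [[1,0.01,-0.025,-0.02,0,0,0],[1,0,0,0,0,0,0],[1,0,0,0,0,0,0]]

```text
t: 23.07
ee_pos: [530.9, 377.4, 110.0]
orientation: [-0.006, 2.65, 0.001]
ft_force: [0.3, 0.2, -3.2]
width: 18.0
grasp_force: 30.0
```

Emit:
servo_tool:
  plan:
    - [[1,0.01,0,-0.018,0,0,0],[1,0,0,0,0,0,0]]

```text
t: 23.23
ee_pos: [531.0, 377.4, 109.8]
orientation: [-0.006, 2.65, 0.001]
ft_force: [-5.1, -1.9, 4.7]
width: 17.6
grasp_force: 30.0
```

```bash
python3 -c "
from st import *
rem(5,0)"
```

```text
t 23.23 tcp [531.03 377.43 109.85] y-yaw 0.27 z [ 0.472   0.0016 -0.8816] yz -0.0007 f [-5.1 -1.9  4.7] m [-0.2   0.75 -0.1 ] w 17.6 30.0
u,y,n 4.79 0.23 0.0  to go [ 0.005 -0.006  0.002] [-0.001  0.014 -0.013] f up/norm -2.3 6.5
```

Face contact is exactly where expected. Next I slide down to the lip.

Emit:
servo_tool:
  plan:
    - [[1,-0.005,0,0.009,0,0,0],[1,-0.033,0,-0.018,0,0,0],[1,-0.033,0,-0.018,0,0,0],[1,0,0,0,0,0,0]]

```text
t: 23.57
ee_pos: [528.7, 377.8, 108.6]
orientation: [-0.007, 2.65, 0.001]
ft_force: [-0.3, 0.2, 2.1]
width: 17.8
grasp_force: 30.0
```

```bash
python3 -c "
from st import *
rem(0,0)"
```

```text
t 23.57 tcp [528.67 377.77 108.63] y-yaw 0.29 z [ 0.4724  0.0023 -0.8814] yz -0.0001 f [-0.3  0.2  2.1] m [-0.06  0.16 -0.05] w 17.8 30.0
u,y,n 2.13 0.57 0.04  to go [-0.047 -0.014 -0.026] [-0.008  0.02  -0.018] f up/norm 0.7 2.0
```

Emit:
servo_tool:
  plan:
    - [[1,-0.022,0,-0.012,0,0,0],[1,0,0,0,0,0,0]]

```text
t: 23.73
ee_pos: [527.8, 377.8, 108.2]
orientation: [-0.007, 2.65, 0.002]
ft_force: [-0.2, 0.3, 4.0]
width: 18.2
grasp_force: 30.0
```

```bash
python3 -c "
from st import *
rem(0,0)"
```

```text
t 23.73 tcp [527.83 377.76 108.17] y-yaw 0.29 z [ 0.4724  0.0023 -0.8814] yz -0.0001 f [-0.2  0.3  4. ] m [-0.13 -0.    0.01] w 18.2 30.0
u,y,n 1.17 0.56 0.02  to go [-0.026 -0.014 -0.014] [-0.008  0.019 -0.017] f up/norm 1.7 3.6
```

Emit:
servo_tool:
  plan:
    - [[1,-0.018,0,-0.0095,0,0,0],[1,0,0,0,0,0,0]]

```text
t: 23.9
ee_pos: [527.2, 377.8, 107.8]
orientation: [-0.007, 2.65, 0.002]
ft_force: [0.5, -0.2, 5.2]
width: 17.9
grasp_force: 30.0
```

Emit:
servo_tool:
  plan:
    - [[1,-0.018,0,-0.0095,0,0,0],[1,0,0,0,0,0,0]]

```text
t: 24.07
ee_pos: [527.0, 377.8, 107.8]
orientation: [-0.006, 2.649, 0.002]
ft_force: [3.1, 0.4, 4.4]
width: 17.8
grasp_force: 30.0
```

```bash
python3 -c "
from st import *
rem(0,0)"
```

```text
t 24.07 tcp [526.96 377.77 107.76] y-yaw 0.26 z [ 0.4731  0.0022 -0.881 ] yz 0.0001 f [3.1 0.4 4.4] m [-0.16 -0.59 -0.12] w 17.8 30.0
u,y,n 0.22 0.57 0.07  to go [-0.004 -0.014 -0.004] [-0.01   0.028 -0.012] f up/norm 4.8 2.4
```

The lip is touched (4.8 N upslope). I'll release and retreat along the face normal.

Emit:
servo_tool:
  plan:
    - [[1,0.006,0,0.003,0,0,0],[0.3,0,0,0,0,0,0],[0.2,0,0,0,0,0,0],[0.1,0,0,0,0,0,0],[0.1,0,0,0,0,0,0]]

```text
t: 24.48
ee_pos: [526.0, 377.2, 106.6]
orientation: [-0.007, 2.651, 0.0]
ft_force: [0.4, -0.1, 0.1]
width: 38.3
grasp_force: 0.0
```

Emit:
servo_tool:
  plan:
    - [[0.1,0,0,0,0,0,0],[0.1,-0.1,0,0.19,0,0,0],[0.1,-0.25,0,0.47,0,0,0],[0.1,-0.3,0,0.6,0,0,0],[0,-0.5,0.2,0.8,0,0.5,0]]

```text
t: 24.9
ee_pos: [478.9, 383.3, 187.7]
orientation: [-0.007, 2.698, -0.005]
ft_force: [-0.0, -0.4, 0.3]
width: 42.6
grasp_force: 0.0
```

Emit:
servo_tool:
  plan:
    - [[0,-0.8,0.3,0.5,0,0.8,0],[0,-0.8,0.3,0.3,0,0.8,0],[0,-0.8,0.2,0,0,0.8,0],[0,0,0,0,0,0,0],[0,0,0,0,0,0,0]]

```text
t: 25.32
ee_pos: [383.8, 417.8, 222.0]
orientation: [-0.01, 2.902, 0.003]
ft_force: [0.0, 0.3, 1.2]
width: 43.7
grasp_force: 0.0
```

```bash
python3 - <<'E'
from st import *
from fit import *
st()
ims={}
for n in("top","scene"): ims[n]=vision.get_image(n)[:,:,::-1].copy(); cv2.imwrite(f"pics/{n}7.png",ims[n])
c=lambda n,x,y,w,h,W,H:cv2.resize(ims[n][y:y+h,x:x+w],(W,H),interpolation=cv2.INTER_CUBIC)
m=np.vstack([np.hstack([c("top",140,233,100,75,400,300),c("scene",205,185,80,60,400,300)]),np.hstack([c("top",247,238,133,100,400,300),c("scene",220,225,120,90,400,300)])])
cv2.imwrite("pics/m7.png",m)
for nm in("top","scene"):
    R=dict(top=(138,236,100,54),scene=(210,185,70,55))
    try: print(nm,fit(RULE,rulep,[568,379,0],[8,8,4],ims,R,frule,(nm,)))
    except Exception as e: print(e)
E
```

```text
t 25.32 tcp [383.85 417.82 221.99] y-yaw 0.39 z [ 0.2377  0.003  -0.9713] yz 0.0014 f [0.  0.3 1.2] m [0.02 0.1  0.04] w 43.7 0.0
top (array([5.67415679e+02, 3.76732271e+02, 1.96119421e-01]), np.float64(0.032393594428964154))
scene (array([ 5.69666381e+02,  3.86444400e+02, -4.32641352e-01]), np.float64(0.06941763214974486))
```

View pics/m7.png

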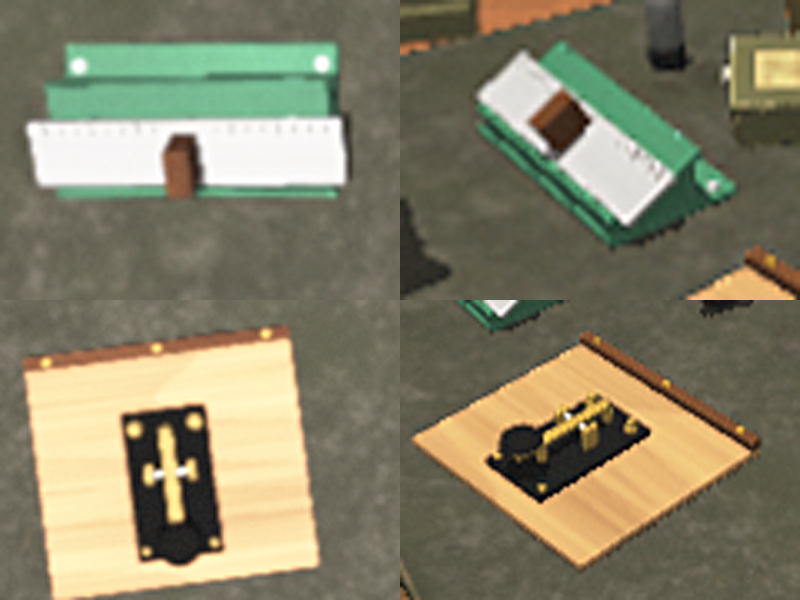

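The last picture shows the straightedge back on the stand within about 1 mm of its start, seated on the lip. The key is upright and square on the base, one blade's width from the kerb, and the robot is clear.

```bash
python3 -c "
from workcell import close_job
print(close_job())"
```

```text
the job is handed in; nothing more can be done
None
```

I've handed the job in: the telegraph key stands upright on the base, where its rear end was set against the straightedge. The straightedge is back on its stand within about 1 mm of where it started, and the whole job took about 25 s of the 72 s.

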